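# Shim the rocking slide warmer

### The arm

A 6-joint arm with a two-finger parallel gripper is mounted at the origin on the work surface. World frame = base frame: x ahead of the robot, y to its left, z up, the work surface at z = 0. Lengths are in m, angles in rad, forces in N, time in s.
With the tool pointing down it reaches from about 0.275 to 0.725 m from the base axis. Payload 5.6 kg.
Tool frame: the origin (TCP) lies midway between the tips of the shut fingers; the grasp point (between the pads) lies 19 mm behind it; z points along the fingers, y is the line along which they close (so a half turn about z gives the same grasp; the last joint's range is limited). The gripper opens to 85 mm and grips with 20 to 120 N. Pads are 22 mm wide; open, the fingers measure 114 mm over their backs; the gripper's body (76 mm by 85 mm) begins 54 mm behind the grasp point. The pads swing forward as they close: fully open they stand 13 mm farther back than shut.
Start: joints at [-0.841, 0.255, 0.108, 0, -1.424, -0.285], TCP at [0.237, -0.496, 0.231] pointing down, gripper open.
Joint ranges: [-2.95, 2.95], [-1.21, 1.97], [-1.09, 1.5], [-2.87, 1.71], [-2.94, -0.07], [-3.05, 3.05]. Speed limits (rad/s): [2.57, 2.57, 3.14, 3.14, 3.14, 3.14].

### API

Orientations are given as a rotation vector (axis times angle).
In Python, from rig import robot gives the robot as it stands. The module is installed in compiled form; this text tells all that it offers.
- The arm moves only by the tool step_arm, never from a script. Its argument "series" is a list of rows, each a list of 3 entries, a list of its own where there are three numbers: the closure, from -1 (fully open) to 1 (shut), so that 0 is half open, then the shift along the world's x, y, z in mm, then the turn, a rotation vector about the world's x, y, z in rad. In form: [[fingers, [dx, dy, dz], [ax, ay, az]], ...]. A call has 1 to 8 rows; each row shifts and turns the commanded pose from where the row before left it; what a row does not reach is not made up. A row lasts 1/12 s, in which the tool goes at most 41.7 mm and 7.16 degrees, less where a joint would pass 70% of its speed; a pose out of reach is approached as far as the arm can. A call with a gripper value outside its range is refused whole. The fingers move at their own pace and stop on an object; "newtons" is the grip in N (left out, the last holds). Time passes only in rows, so rows that do not move let the fingers close. It gives the time, the measured TCP pose, the force, the opening and the grip force at its end, in the units of the state.
- robot.state(): the state, without advancing time (a new reading comes with each control period).
- robot.camera(name): name is "scene" or "top" or "wrist"; returns a dict with "frame" (400x640x3 uint8, red, green, blue), "fx", "fy", "cx", "cy" (pixels), "cam_to_world" (4x4, takes a point from camera to world coordinates). Camera axes: x right, y down, z forward; pixel columns grow to the right and rows downward; lengths in m; the calibration is good to about 2 mm. A picture is of the moment at which its call begins. There is no depth.
- robot.hand_in(): hands the job in; it is judged then, once.
Trained networks look in a picture, given as the dict that the camera call returned (one of the last four; its "shot" number tells which), for a name from the list of things; names that differ only in an ending like _2 or _b are one class to them, and where a whole thing is asked for, a point or a joint stands for the part that bears it (a point fixed in the world has none). Each returns a list of dicts, best first, with "confidence" (0 to 1); they miss things now and then, are a little off and sometimes report something else, mostly with a low value. They report only what shows in the picture. A call takes as long as a camera call. They do not tell look-alikes from the thing itself.
- robot.find_in(picture, thing): "at" ([x, y, z] in m, in the coordinates of the camera as it stood for that picture, good to about 4 mm: the middle of the surface that is visible of it).
- robot.place_of(picture, thing): "at" ([x, y, z] in m, in the coordinates of the camera as it stood for that picture, good to about 4 mm: a listed point, or the origin of a listed thing).
The state is a dict: "t": time; "qpos": joint angles; "dq": joint speeds; "joint_torque": joint torques, N m; "ee_pos": TCP position; "eef_rot": TCP orientation; "force": force on the tool from outside, world axes, zero at the start; "ft_torque": the same for the moment, N m; "gripper_width": finger opening in m; "gripper_force": force on a finger pad.
Only numpy, scipy, OpenCV 4.12 (cv2) and the standard library are available. Lean on these libraries where they do the work, as an engineer would, in place of code of your own. Each camera call takes 0.05 s, during which the arm holds its last target. There are 200 camera calls.

### The job

The slide warmer rocks because the front foot on the robot's right has lost its rubber pad and hangs clear of the bench. Push the wooden wedge along the bench with the fingertips, thin end first, under that short foot until it is snug and the warmer stands firmly on all four corners without rocking; do not pick the wedge up, do not shove, jack up or tip the warmer, and leave the bottles, the beaker and the slide box where they stand.

Things in the scene. Friction and masses are not known exactly. Their poses are not given: they have to be found in the camera images.
- wedge: the plain wooden levelling wedge, loose on the bench in front of the slide warmer, 60 g: 110 mm long, 45 mm wide, flat underneath, its top sloping evenly from 22 mm at the thick end to 4 mm at the thin end. Origin: centre of its underside; +x points to the thin end (55 mm from the origin), the thick end is at x = -55 mm. Balance point 14 mm behind the origin; pushed sideways at the thick end it turns about a point 15 to 20 mm ahead of the origin.
- warmer: the slide warmer: a free-standing white box with a dark plate on top and glass slides drying on it, about 3 kg, 200 mm deep (x), 300 mm wide (y), underside 16 mm and top 77 mm above the bench, feet at x +-75, y +-120 mm. Origin: middle of its footprint, at bench level; x points from its front panel (x = -100 mm, with knob and switch, facing the robot) to its back, y to the robot's left, z up
- foot_short: the short foot, at (x -75, y -120) mm of the warmer (front corner, on the robot's right): a bare steel stub, 17 mm across, domed underneath, 8 mm clear of the bench; origin at its lowest point, axes as the warmer's. Three feet carry the warmer; a press of 6 N over this one rocks it. The wedge meets the stub once 24 mm of the thin end is past it; the thick end then stands out 60 mm in front of the housing
- wedge_heel (a point): the middle of the wedge's upright thick end face (45 mm wide, 22 mm high), 11 mm above the bench; axes as the wedge's. Sliding the wedge over the bench takes less than 1 N; once the stub rides on its slope the push rises steeply, about 1.5 N for each newton that the foot bears; at 12 to 22 N the warmer begins to slide away
- foot_front_left: the rubber foot under the other front corner, 24 mm across, the first to leave the bench if the short foot is jacked up too far; origin at its lowest point, on the bench
- stain_a: a square stain bottle with a white cap, 36 x 36 x 64 mm, a bystander; origin at the centre of its underside
- stain_b: another such stain bottle, a bystander; origin at the centre of its underside
- stain_c: a third such stain bottle, a bystander; origin at the centre of its underside
- reagent: a round amber reagent bottle, 64 mm across and 160 mm high, a bystander; origin at the centre of its underside
- slide_box: a flat black slide box, 88 x 103 x 36 mm, a bystander; origin at the centre of its underside
- beaker: an open green plastic beaker, 70 mm across and 85 mm high, a bystander; origin at the centre of its underside
Things that resemble listed ones, but are neither listed nor needed, are in the scene too. Several things have the shape of the wedge; the one meant has the colours described above.

How it is judged:
At the end, for the whole second after the job is handed in: The short foot rests on the slope of the wedge with more than 0.5 N (within the wedge's 45 mm width), the other front foot still bears more than 0.3 N, the warmer is level within 0.012 rad and within 15 mm of where it stood, the wedge lies flat on the bench, and both are at rest (contact force between foot_short and wedge above 0.5 N and x of foot_short in the frame of wedge between -0.03 and 0.05 m and y of foot_short in the frame of wedge between -0.0225 and 0.0225 m and contact force between foot_front_left and anything else above 0.3 N and angle between warmer's own z axis and vertical below 0.012 rad and distance of warmer from where it was at the start of the episode below 0.015 m and height (world z) of wedge below 0.005 m and angle between wedge's own z axis and vertical below 0.05 rad and linear speed of each of warmer, wedge below 0.005 m/s); the robot touches nothing.
It fails at once if the wedge is lifted off the bench or tipped up (height (world z) of wedge above 0.01 m or angle between wedge's own z axis and vertical above 0.2 rad).
It fails at once if the warmer is shoved more than 20 mm, lifted or tipped (distance of warmer from where it was at the start of the episode above 0.02 m or angle between warmer's own z axis and vertical above 0.1 rad).
It fails at once if a bottle, the beaker or the slide box is moved by more than 20 mm or tipped (distance of any of stain_a, stain_b, stain_c, reagent, slide_box, beaker from where it was at the start of the episode above 0.02 m or angle between any of stain_a, stain_b, stain_c, reagent, slide_box, beaker's own z axis and vertical above 0.3 rad).
It also fails if it takes over 64 s, if anything falls off the work surface, if the arm or the gripper's body presses on something with over 40 N, if the wrist force passes 120 N, or if a joint passes its speed limit or range.

## Working session

There is one attempt and no reset: what is moved stays moved. The work goes in short steps, Python scripts to look and compute and a tool call to move; the robot and the scene stay as the last step left them, time stands still between calls to the robot, and variables do not carry over. Pictures are saved under pics/ and viewed, at most 10 in all, crops included, and the job is handed in when it is done.

Besides the shell and the picture viewer there is one more tool, called after ">>>" by a JSON object that holds its "method" and its "body", one argument or row to a line. step_arm: Moves the arm, as the interface text tells. Its arguments: {"type":"object","properties":{"series":{"type":"array","items":{"type":"array"}},"newtons":{"type":"number"}},"required":["series"]}

```bash
mkdir -p pics; cat > h.py <<'E'
from rig import robot
import numpy as np, cv2
def w(p,c): return (np.array(c["cam_to_world"])@np.r_[p,1])[:3]
def px(P,c):
    q=np.linalg.inv(c["cam_to_world"])@np.r_[P,1]; return c["fx"]*q[0]/q[2]+c["cx"],c["fy"]*q[1]/q[2]+c["cy"]
def ray(u,v,z,c):
    T=np.array(c["cam_to_world"]); d=T[:3,:3]@[(u-c["cx"])/c["fx"],(v-c["cy"])/c["fy"],1]; return T[:3,3]+d*(z-T[2,3])/d[2]
def save(c,n,box=None,s=1):
    f=c["frame"][:,:,::-1]
    if box: f=f[box[1]:box[3],box[0]:box[2]]
    cv2.imwrite("pics/"+n,cv2.resize(f,None,fx=s,fy=s,interpolation=cv2.INTER_CUBIC))
E
python3 - <<'E'
from h import *
s=robot.state(); print(s["t"],s["ee_pos"],s["eef_rot"],s["force"])
for n in("top","scene"):
    c=robot.camera(n); save(c,n+"0.png"); print(n,np.round(c["cam_to_world"],3).tolist(),c["fx"])
    for t in("wedge","wedge_heel","warmer","foot_short","foot_front_left","stain_a","reagent","slide_box","beaker"):
        for r in robot.place_of(c,t)[:4]:
            P=w(r["at"],c); print(t,round(r["confidence"],2),P.round(3),np.round(px(P,c)))
E
```

```text
0.0 [ 0.23649337 -0.49599697  0.23038272] [ 6.92784428e-01 -3.06374174e+00 -2.94503368e-03] [0.64191579 0.20569821 0.49338877]
top [[-0.002, -0.987, 0.158, 0.398], [-1.0, 0.003, 0.004, 0.017], [-0.004, -0.158, -0.987, 1.009], [0.0, 0.0, 0.0, 1.0]] 419.9072393623665
wedge 0.95 [ 0.378  0.026 -0.003] [324. 273.]
wedge 0.93 [ 0.514 -0.118 -0.001] [384. 216.]
wedge 0.89 [ 0.339 -0.146 -0.   ] [397. 289.]
wedge_heel 0.9 [ 0.33  -0.009  0.012] [339. 294.]
wedge_heel 0.88 [ 0.461 -0.097  0.01 ] [376. 237.]
wedge_heel 0.57 [ 0.311 -0.191  0.008] [418. 302.]
wedge_heel 0.31 [ 0.497 -0.275 -0.007] [448. 223.]
warmer 0.86 [ 0.712 -0.021 -0.002] [343. 137.]
foot_short 0.52 [ 0.461 -0.097  0.007] [376. 237.]
stain_a 0.74 [ 0.603  0.106 -0.004] [292. 180.]
stain_a 0.66 [ 0.396 -0.299  0.001] [461. 265.]
stain_a 0.52 [ 0.553  0.191 -0.002] [256. 200.]
reagent 0.92 [ 0.636 -0.269 -0.   ] [444. 166.]
slide_box 0.92 [0.594 0.277 0.001] [221. 184.]
beaker 0.87 [ 0.492 -0.276 -0.005] [449. 225.]
beaker 0.73 [0.555 0.19  0.001] [257. 199.]
scene [[-0.425, 0.582, -0.694, 1.195], [0.905, 0.27, -0.328, 0.32
[... 251 characters left out ...]
 180.]
wedge_heel 0.85 [ 0.332 -0.006  0.007] [341. 163.]
wedge_heel 0.78 [ 0.311 -0.191  0.008] [287. 144.]
wedge_heel 0.68 [ 0.5   -0.279 -0.002] [226. 173.]
wedge_heel 0.62 [ 0.46  -0.092  0.01 ] [292. 178.]
warmer 0.57 [ 0.716 -0.022 -0.005] [266. 255.]
foot_short 0.48 [ 0.602  0.107 -0.004] [341. 238.]
foot_front_left 0.61 [ 0.559  0.194 -0.   ] [384. 237.]
stain_a 0.61 [ 0.393 -0.302 -0.002] [241. 152.]
stain_a 0.58 [ 0.561  0.192 -0.002] [383. 238.]
stain_a 0.54 [ 0.601  0.107 -0.008] [341. 239.]
reagent 0.66 [ 0.637 -0.267 -0.004] [199. 203.]
reagent 0.43 [ 0.517 -0.12   0.001] [273. 190.]
slide_box 0.86 [ 0.591  0.279 -0.002] [417. 259.]
beaker 0.8 [ 0.498 -0.278 -0.004] [227. 173.]
```

View pics/top0.png

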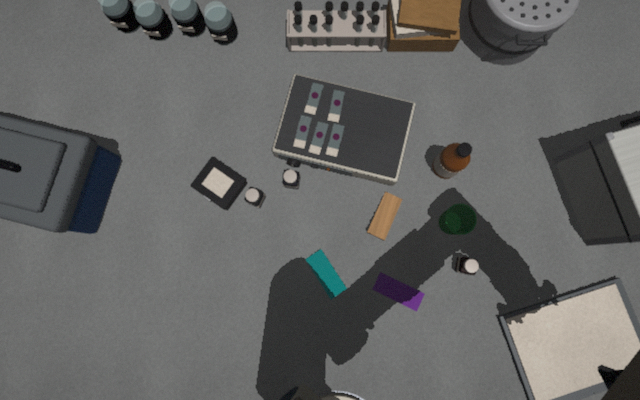

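```bash
python3 - <<'E'
import cv2
f=cv2.imread("pics/top0.png")[90:330,200:480]
cv2.imwrite("pics/crop0.png",cv2.resize(f,None,fx=2.5,fy=2.5,interpolation=cv2.INTER_CUBIC))
E
```

```text
(no output)
```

View pics/crop0.png

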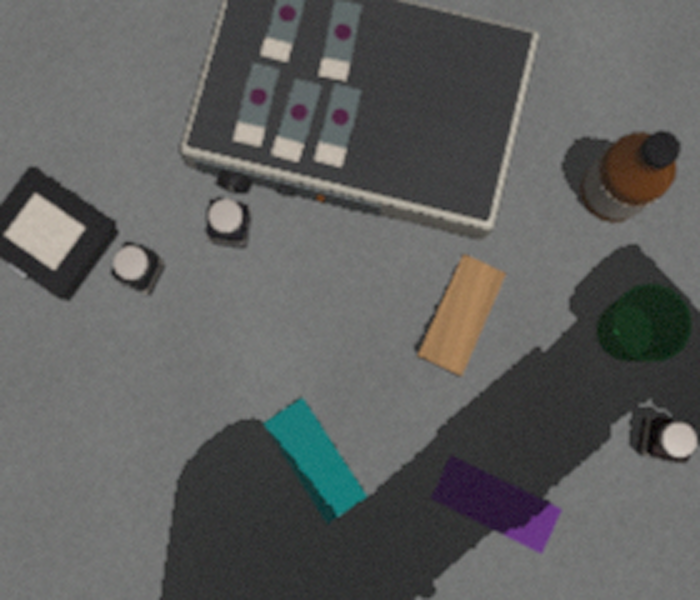

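The image shows three wedge shapes: teal at (324,273), wooden at (384,216) and purple at (397,289). The wooden one at (384,216) is the plain wood wedge described. The crop confirms it: it has a wood grain, and its heel is at the lower left. Next I'll fit the wedge and warmer poses more precisely.

```bash
cat >> h.py <<'E'
from scipy.optimize import minimize, linear_sum_assignment
WV=np.array([[x,y,z] for x,h in((-.055,.022),(.055,.004)) for y in(-.0225,.0225) for z in(0,h)])
def woodmask(c,near=None,r=60):
    hsv=cv2.cvtColor(c["frame"],cv2.COLOR_RGB2HSV); m=cv2.inRange(hsv,(8,70,60),(22,220,255))
    if near is not None:
        k=np.zeros_like(m); cv2.circle(k,tuple(int(round(a)) for a in near),r,255,-1); m&=k
    return m
def pose_pts(p,V):
    cs,sn=np.cos(p[2]),np.sin(p[2]); return np.c_[V[:,0]*cs-V[:,1]*sn+p[0],V[:,0]*sn+V[:,1]*cs+p[1],V[:,2]]
def fit_wedge(cams,p0,r=60):
    ms=[woodmask(c,px([p0[0],p0[1],.01],c),r)>0 for c in cams]
    def cost(p):
        p=np.array([p[0]/100,p[1]/100,p[2]/10]); e=0
        for c,m in zip(cams,ms):
            im=np.zeros((1600,2560),np.uint8); q=np.array([px(P,c) for P in pose_pts(p,WV)])*4+1.5
            cv2.fillConvexPoly(im,cv2.convexHull(q.round().astype(np.int32)),255)
            s=cv2.resize(im,(640,400),interpolation=cv2.INTER_AREA)/255.
            e+=np.abs(s-m).sum()/m.sum()
        return e/len(cams)
    o=minimize(cost,[p0[0]*100,p0[1]*100,p0[2]*10],method="Nelder-Mead",options=dict(initial_simplex=np.array([p0[0]*100,p0[1]*100,p0[2]*10])+np.array([[0,0,0],[1,0,0],[0,1,0],[0,0,1.]]),xatol=.005,fatol=1e-4))
    return np.array([o.x[0]/100,o.x[1]/100,o.x[2]/10]),o.fun
E
python3 - <<'E'
from h import *
t=robot.camera("top"); s=robot.camera("scene")
for cs in([t],[s],[t,s]): print(*fit_wedge(cs,[.514,-.118,-.4],45))
uv=[(276,148.8),(396,178.8),(414.8,104),(296,76)]
Q=np.array([ray(u,v,.077,t)[:2] for u,v in uv]); print(Q.round(4).tolist())
L=np.array([[-.1,.15],[-.1,-.15],[.1,-.15],[.1,.15]])
U,_,Vt=np.linalg.svd((Q-Q.mean(0)).T@L); R=U@Vt; o=Q.mean(0)
print("warmer",o,np.degrees(np.arctan2(R[1,0],R[0,0])),"foot",o+R@[-.075,-.12],"res",(Q-o-L@R.T).round(4).tolist())
save(s,"scene1.png",(130,90,450,330),2.5)
E
```

```text
[ 0.51523068 -0.11869281 -0.44189195] 0.041949171468131666
[ 0.50654525 -0.11447449 -0.37964008] 0.5209799393198388
[ 0.51377678 -0.11885071 -0.44847406] 0.29009185886710076
[[0.6596, 0.1353], [0.5887, -0.1373], [0.7661, -0.1861], [0.8364, 0.0911]]
warmer [ 0.7126918  -0.02427297] -14.49208351606961 foot [ 0.61004859 -0.12168637] res [[0.0062, -0.0107], [0.0104, 0.0071], [-0.0059, 0.0084], [-0.0107, -0.0049]]
```

View pics/scene1.png

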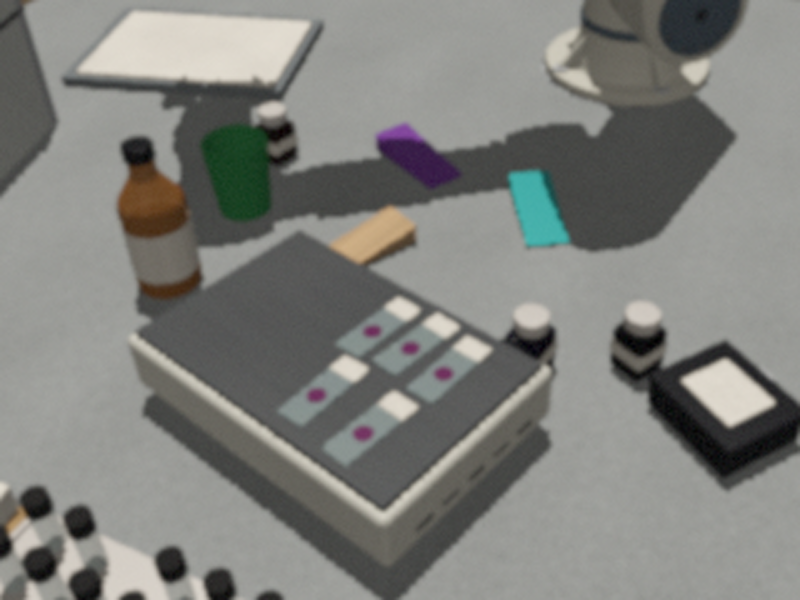

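The wedge fit gives (0.515, -0.119) at yaw -25°, and the short foot is at about (0.611, -0.121). I'll shut the fingers, go to the left of the heel, and first turn the wedge by pushing the heel to the right.

>>> {"method": "step_arm", "body": {
  "series": [
    [1, [15, 28, -5], [0, 0, -0.024]],
    [1, [15, 28, -5], [0, 0, -0.024]],
    [1, [15, 28, -5], [0, 0, -0.024]],
    [1, [15, 28, -5], [0, 0, -0.024]],
    [1, [15, 28, -5], [0, 0, -0.024]],
    [1, [15, 28, -5], [0, 0, -0.024]],
    [1, [15, 28, -5], [0, 0, -0.024]],
    [1, [15, 28, -5], [0, 0, -0.024]]
  ]
}}

```text
t: 1.77
ee_pos: [0.3571, -0.2711, 0.1913]
eef_rot: [-0.394, 3.116, -0.0]
force: [0.3, -0.9, -0.7]
gripper_width: 0.0001
gripper_force: 0.0
```

>>> {"method": "step_arm", "body": {
  "series": [
    [1, [15, 28, -5], [0, 0, -0.024]],
    [1, [15, 28, -5], [0, 0, -0.024]],
    [1, [15, 28, -5], [0, 0, -0.024]],
    [1, [15, 28, -5], [0, 0, -0.024]],
    [1, [15, 28, -5], [0, 0, -0.024]],
    [1, [15, 28, -5], [0, 0, -0.024]],
    [1, [15, 28, -5], [0, 0, -0.024]],
    [1, [0, 0, 0], [0, 0, -0.02]]
  ]
}}

```text
t: 2.43
ee_pos: [0.4633, -0.0728, 0.1553]
eef_rot: [0.105, -3.139, -0.001]
force: [0.1, -0.2, -0.2]
gripper_width: 0.0003
gripper_force: 0.0
```

```bash
python3 - <<'E'
from h import *
c=robot.camera("wrist"); save(c,"wrist1.png")
print(np.round(c["cam_to_world"],3).tolist(),c["fx"],[np.round(px(P,c)) for P in([.611,-.121,.008],[.515,-.119,.012],[.4656,-.095,.011])])
print(*fit_wedge([c],[.515,-.119,-.44],250))
for t in("wedge","wedge_heel","foot_short","warmer"):
    for r in robot.place_of(c,t)[:2]: print(t,round(r["confidence"],2),w(r["at"],c).round(4))
E
```

```text
[[-0.067, 0.957, 0.281, 0.393], [0.998, 0.064, 0.019, -0.078], [0.001, 0.281, -0.96, 0.299], [0.0, 0.0, 0.0, 1.0]] 308.4721031661175 [array([269., 320.]), array([273., 241.]), array([299., 195.])]
[ 0.51711548 -0.11865916 -0.44444829] 0.18020731135093632
wedge 0.8 [ 0.3795  0.0241 -0.0005]
wedge 0.69 [ 0.516  -0.1157  0.0009]
wedge_heel 0.76 [ 0.4675 -0.0955  0.0089]
wedge_heel 0.69 [ 0.3126 -0.1923  0.0113]
```

View pics/wrist1.png

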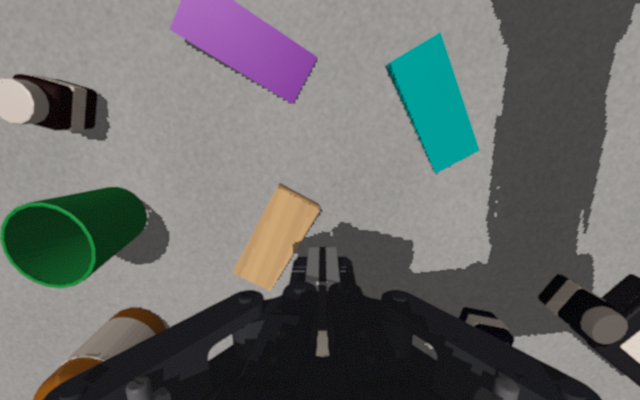

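The wrist view shows the wooden wedge at about (277,238), which agrees with the fit. I'll lower the fingers to the left of its thick end.

>>> {"method": "step_arm", "body": {
  "series": [
    [1, [8, 15, 0], [0, 0, 0]],
    [1, [8, 14, 0], [0, 0, 0]],
    [1, [0, 0, -35], [0, 0, 0]],
    [1, [0, 0, -35], [0, 0, 0]],
    [1, [0, 0, -35], [0, 0, 0]],
    [1, [0, 0, -25], [0, 0, 0]],
    [1, [0, 0, -10], [0, 0, 0]],
    [1, [0, 0, 0], [0, 0, 0]]
  ]
}}

```text
t: 3.35
ee_pos: [0.4753, -0.0488, 0.0139]
eef_rot: [0.099, -3.135, 0.001]
force: [0.7, -0.5, 0.8]
gripper_width: 0.0002
gripper_force: 0.0
```

>>> {"method": "step_arm", "body": {
  "series": [
    [1, [0, -4, -5], [0, 0, 0]],
    [1, [0, -5, 0], [0, 0, 0]],
    [1, [0, -5, 0], [0, 0, 0]],
    [1, [0, -5, 0], [0, 0, 0]],
    [1, [0, -5, 0], [0, 0, 0]],
    [1, [0, -5, 0], [0, 0, 0]],
    [1, [0, -5, 0], [0, 0, 0]],
    [1, [0, -4, 0], [0, 0, 0]]
  ]
}}

```text
t: 4.02
ee_pos: [0.478, -0.0858, 0.0118]
eef_rot: [-0.101, 3.139, 0.001]
force: [-1.6, 2.7, 3.7]
gripper_width: -0.0002
gripper_force: 2.4
```

>>> {"method": "step_arm", "body": {
  "series": [
    [1, [0, -4, 0], [0, 0, 0]],
    [1, [0, 0, 0], [0, 0, 0]],
    [1, [0, 15, 0], [0, 0, 0]],
    [1, [0, 15, 10], [0, 0, 0]],
    [1, [-30, 10, 20], [0, 0, 0]],
    [1, [-35, 10, 10], [0, 0, 0]],
    [1, [-35, 0, 0], [0, 0, 0]],
    [1, [-10, 0, 0], [0, 0, 0]]
  ]
}}

```text
t: 4.68
ee_pos: [0.3631, -0.0399, 0.0508]
eef_rot: [0.102, -3.138, -0.001]
force: [0.3, -1.1, -0.4]
gripper_width: 0.0003
gripper_force: 0.0
```

```bash
python3 - <<'E'
from h import *
print(robot.state()["ee_pos"])
t=robot.camera("top"); c=robot.camera("wrist"); save(t,"top2.png",(300,110,460,290),3)
print(*fit_wedge([t],[.514,-.125,0.05],45)); print(*fit_wedge([c],[.514,-.125,0.05],250))
E
```

```text
[ 0.36307419 -0.03986948  0.05080813]
[ 0.5243112  -0.13323398 -0.15000247] 0.04211113341809989
[ 0.57733333 -0.09833333 -0.35      ] 1.0
```

View pics/top2.png

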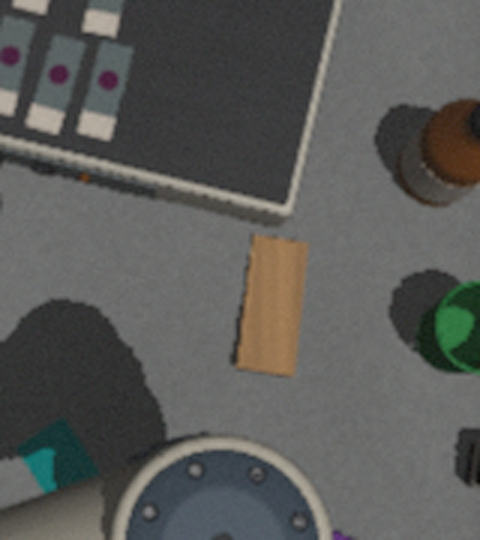

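>>> {"method": "step_arm", "body": {
  "series": [
    [1, [35, 0, 0], [0, 0, 0]],
    [1, [35, -10, 0], [0, 0, 0]],
    [1, [35, -10, -10], [0, 0, 0]],
    [1, [12, -5, -20], [0, 0, 0]],
    [1, [0, -3, -11], [0, 0, 0]],
    [1, [0, -4, 0], [0, 0, 0]],
    [1, [0, -4, 0], [0, 0, 0]],
    [1, [0, 0, 0], [0, 0, 0]]
  ]
}}

```text
t: 5.45
ee_pos: [0.4852, -0.0763, 0.0107]
eef_rot: [-0.101, 3.139, -0.001]
force: [-0.4, 0.5, 0.2]
gripper_width: 0.0001
gripper_force: 0.0
```

>>> {"method": "step_arm", "body": {
  "series": [
    [1, [-5, -6, 0], [0, 0, 0]],
    [1, [0, -6, 0], [0, 0, 0]],
    [1, [0, -5, 0], [0, 0, 0]],
    [1, [0, -5, 0], [0, 0, 0]],
    [1, [0, -5, 0], [0, 0, 0]],
    [1, [0, -5, 0], [0, 0, 0]],
    [1, [0, -4, 0], [0, 0, 0]],
    [1, [0, 0, 0], [0, 0, 0]]
  ]
}}

```text
t: 6.12
ee_pos: [0.4798, -0.1122, 0.0103]
eef_rot: [-0.101, 3.14, -0.0]
force: [0.2, 0.5, -0.2]
gripper_width: 0.0001
gripper_force: 0.0
```

>>> {"method": "step_arm", "body": {
  "series": [
    [1, [0, 15, 0], [0, 0, 0]],
    [1, [0, 15, 10], [0, 0, 0]],
    [1, [-30, 10, 20], [0, 0, 0]],
    [1, [-35, 10, 10], [0, 0, 0]],
    [1, [-35, 0, 0], [0, 0, 0]],
    [1, [-10, 0, 0], [0, 0, 0]]
  ]
}}

```text
t: 6.62
ee_pos: [0.3651, -0.0615, 0.0499]
eef_rot: [0.102, -3.138, -0.001]
force: [-0.2, -0.8, -0.9]
gripper_width: -0.0001
gripper_force: 0.0
```

```bash
python3 - <<'E'
from h import *
print(robot.state()["ee_pos"])
t=robot.camera("top"); save(t,"top3.png",(300,110,460,290),3)
p,e=fit_wedge([t],[.53,-.14,0.1],45);print(p,e)
d=np.array([.611,-.1215])-p[:2];c,s=np.cos(p[2]),np.sin(p[2]);print("foot in wedge",c*d[0]+s*d[1],-s*d[0]+c*d[1],"heel",p[:2]-.055*np.array([c,s]))
E
```

```text
[ 0.36511564 -0.06148609  0.0499196 ]
[ 0.53184561 -0.14030769  0.15733012] 0.04099660249150623
foot in wedge 0.08112359025963814 0.006173337257018012 heel [ 0.47752491 -0.14892519]
```

>>> {"method": "step_arm", "body": {
  "series": [
    [1, [13, -24, 0], [0, 0, 0.03]],
    [1, [14, -24, 0], [0, 0, 0.03]],
    [1, [14, -24, -10], [0, 0, 0.03]],
    [1, [14, -22, -15], [0, 0, 0]],
    [1, [5, 0, -15], [0, 0, 0]],
    [1, [5, 0, 0], [0, 0, 0]],
    [1, [5, 0, 0], [0, 0, 0]],
    [1, [0, 0, 0], [0, 0, 0]]
  ]
}}

```text
t: 7.33
ee_pos: [0.4412, -0.1554, 0.0109]
eef_rot: [-0.244, 3.131, -0.001]
force: [0.1, -0.3, -0.4]
gripper_width: -0.0001
gripper_force: 0.0
```

>>> {"method": "step_arm", "body": {
  "series": [
    [1, [6, 1, 0], [0, 0, 0]],
    [1, [6, 1, 0], [0, 0, 0]],
    [1, [6, 1, 0], [0, 0, 0]],
    [1, [5, 1, 0], [0, 0, 0]],
    [1, [5, 1, 0], [0, 0, 0]],
    [1, [5, 1.4, 0], [0, 0, 0]],
    [1, [5, 1.4, 0], [0, 0, 0]],
    [1, [0, 0, 0], [0, 0, 0]]
  ]
}}

```text
t: 8.0
ee_pos: [0.4787, -0.1474, 0.0103]
eef_rot: [-0.244, 3.132, -0.0]
force: [0.1, 0.2, -0.3]
gripper_width: -0.0002
gripper_force: 0.0
```

>>> {"method": "step_arm", "body": {
  "series": [
    [1, [5, 1.4, 0], [0, 0, 0]],
    [1, [5, 1.4, 0], [0, 0, 0]],
    [1, [5, 1.4, 0], [0, 0, 0]],
    [1, [0, 0, 0], [0, 0, 0]]
  ]
}}

```text
t: 8.33
ee_pos: [0.4939, -0.1433, 0.0104]
eef_rot: [-0.244, 3.131, -0.0]
force: [0.9, -0.0, 0.6]
gripper_width: -0.0002
gripper_force: 0.0
```

```bash
python3 - <<'E'
from h import *
c=robot.camera("scene"); w1=robot.camera("wrist"); 
a=w1["frame"][150:400,120:520,::-1]; t=robot.camera("top"); b=t["frame"][110:290,300:460,::-1]
cv2.imwrite("pics/m1.png",np.hstack([cv2.resize(a,(480,300)),cv2.resize(b,(300,300))]))
E
```

```text
(no output)
```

View pics/m1.png

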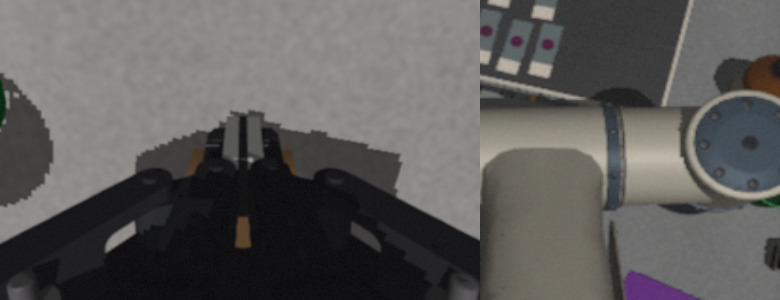

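The wrist image shows both heel corners level with each other on either side of the fingertips, so the wedge is centred and flush. I'll push on.

>>> {"method": "step_arm", "body": {
  "series": [
    [1, [5, 1, 0], [0, 0, 0]],
    [1, [5, 1, 0], [0, 0, 0]],
    [1, [4, 0.8, 0], [0, 0, 0]],
    [1, [0, 0, 0], [0, 0, 0]]
  ]
}}

```text
t: 8.82
ee_pos: [0.5078, -0.1406, 0.0103]
eef_rot: [-0.243, 3.131, -0.0]
force: [0.0, 0.2, -0.5]
gripper_width: 0.0002
gripper_force: 0.0
```

>>> {"method": "step_arm", "body": {
  "series": [
    [1, [2, 0.3, 0], [0, 0, 0]],
    [1, [0, 0, 0], [0, 0, 0]]
  ]
}}

```text
t: 8.98
ee_pos: [0.5089, -0.1403, 0.0103]
eef_rot: [0.243, -3.132, 0.0]
force: [0.8, -1.1, -0.4]
gripper_width: 0.0001
gripper_force: 0.0
```

>>> {"method": "step_arm", "body": {
  "series": [
    [1, [2, 0.3, 0], [0, 0, 0]],
    [1, [0, 0, 0], [0, 0, 0]]
  ]
}}

```text
t: 9.15
ee_pos: [0.5108, -0.1401, 0.0103]
eef_rot: [-0.243, 3.132, -0.0]
force: [0.0, -0.4, -0.3]
gripper_width: -0.0
gripper_force: 0.1
```

>>> {"method": "step_arm", "body": {
  "series": [
    [1, [2, 0.3, 0], [0, 0, 0]],
    [1, [0, 0, 0], [0, 0, 0]]
  ]
}}

```text
t: 9.32
ee_pos: [0.5129, -0.1398, 0.0103]
eef_rot: [-0.243, 3.132, -0.0]
force: [-0.5, -0.0, 0.1]
gripper_width: -0.0001
gripper_force: 0.1
```

>>> {"method": "step_arm", "body": {
  "series": [
    [1, [1, 0.2, 0], [0, 0, 0]],
    [1, [0, 0, 0], [0, 0, 0]]
  ]
}}

```text
t: 9.48
ee_pos: [0.5138, -0.1396, 0.0103]
eef_rot: [-0.243, 3.132, -0.0]
force: [0.7, 0.2, 0.2]
gripper_width: 0.0001
gripper_force: 0.2
```

>>> {"method": "step_arm", "body": {
  "series": [
    [1, [1, 0.2, 0], [0, 0, 0]],
    [1, [0, 0, 0], [0, 0, 0]]
  ]
}}

```text
t: 9.65
ee_pos: [0.5148, -0.1394, 0.0103]
eef_rot: [-0.243, 3.132, -0.0]
force: [0.1, 0.4, 1.2]
gripper_width: -0.0001
gripper_force: 0.2
```

>>> {"method": "step_arm", "body": {
  "series": [
    [1, [1, 0.2, 0], [0, 0, 0]],
    [1, [0, 0, 0], [0, 0, 0]]
  ]
}}

```text
t: 9.82
ee_pos: [0.5158, -0.1392, 0.0103]
eef_rot: [-0.243, 3.132, -0.0]
force: [-0.0, -1.0, 0.0]
gripper_width: 0.0
gripper_force: 0.2
```

>>> {"method": "step_arm", "body": {
  "series": [
    [1, [1, 0.2, 0], [0, 0, 0]],
    [1, [0, 0, 0], [0, 0, 0]]
  ]
}}

```text
t: 9.98
ee_pos: [0.5163, -0.139, 0.0103]
eef_rot: [0.243, -3.131, 0.0]
force: [-3.0, 0.4, 1.4]
gripper_width: -0.0
gripper_force: 1.1
```

>>> {"method": "step_arm", "body": {
  "series": [
    [1, [1, 0.2, 0], [0, 0, 0]],
    [1, [0, 0, 0], [0, 0, 0]]
  ]
}}

```text
t: 10.15
ee_pos: [0.5168, -0.1389, 0.0102]
eef_rot: [0.243, -3.13, 0.0]
force: [-4.1, 0.1, 3.8]
gripper_width: -0.0002
gripper_force: 2.4
```

>>> {"method": "step_arm", "body": {
  "series": [
    [1, [1, 0.2, 0], [0, 0, 0]],
    [1, [0, 0, 0], [0, 0, 0]]
  ]
}}

```text
t: 10.32
ee_pos: [0.5173, -0.1389, 0.0102]
eef_rot: [0.242, -3.129, 0.0]
force: [-5.7, -0.5, 5.0]
gripper_width: 0.0001
gripper_force: 3.1
```

>>> {"method": "step_arm", "body": {
  "series": [
    [1, [1, 0.2, 0], [0, 0, 0]],
    [1, [0, 0, 0], [0, 0, 0]]
  ]
}}

```text
t: 10.48
ee_pos: [0.5177, -0.1388, 0.0101]
eef_rot: [0.242, -3.128, 0.0]
force: [-7.8, -1.7, 6.5]
gripper_width: -0.0003
gripper_force: 3.8
```

The push has risen to about 8 N, with the stub meeting the slope where expected. I'll back straight off and look.

>>> {"method": "step_arm", "body": {
  "series": [
    [1, [-2, -0.4, 0], [0, 0, 0]],
    [1, [-4, -0.6, 0], [0, 0, 0]],
    [1, [-10, -1.5, 0], [0, 0, 0]],
    [1, [-25, -4, 0], [0, 0, 0]],
    [1, [-35, 20, 20], [0, 0, 0]],
    [1, [-30, 25, 20], [0, 0, 0]],
    [1, [-25, 25, 10], [0, 0, 0]],
    [1, [0, 0, 0], [0, 0, 0]]
  ]
}}

```text
t: 11.15
ee_pos: [0.3897, -0.0755, 0.0595]
eef_rot: [-0.245, 3.129, 0.003]
force: [-0.3, -0.7, -0.9]
gripper_width: -0.0002
gripper_force: 0.0
```

```bash
python3 - <<'E'
from h import *
s=robot.state(); print(s["t"],s["ee_pos"])
t=robot.camera("top"); save(t,"top4.png",(260,60,480,290),2.6)
uv=[px(P,t) for P in pose_pts([.582,-.129,.16],WV)]
hsv=woodmask(t,px([.55,-.135,.015],t),35); ys,xs=np.nonzero(hsv); r=cv2.minAreaRect(np.c_[xs,ys].astype(np.float32)); b=cv2.boxPoints(r)
print([(ray(u,v,.018,t).round(4)[:2]).tolist() for u,v in b])
for n in("warmer",):
    for q in robot.place_of(t,n)[:2]: print(n,q["confidence"],w(q["at"],t))
E
```

```text
11.15 [ 0.38973023 -0.07545281  0.05947538]
[[0.5923, -0.1024], [0.6015, -0.1483], [0.5301, -0.1603], [0.5211, -0.1148]]
warmer 0.87 [ 0.71149654 -0.02188019 -0.00298623]
warmer 0.58 [ 6.40122553e-01 -2.69249325e-01  2.01748678e-04]
```

View pics/top4.png

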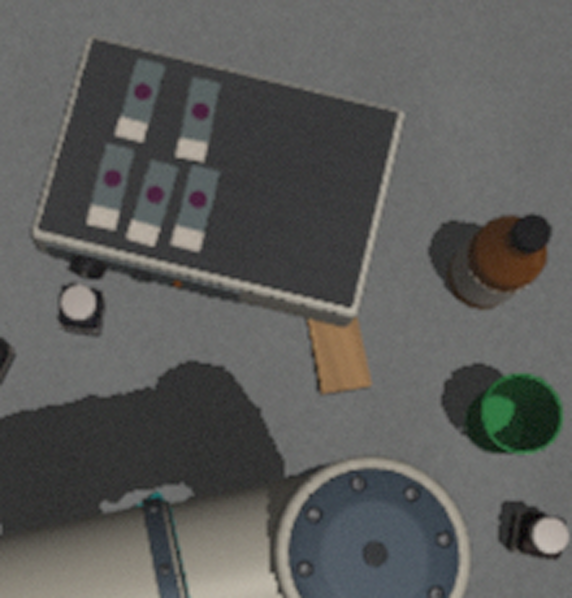

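The wedge's heel stands about 60 mm out of the housing, near crop pixel (345,390). The stub is centred at about (31, 0) mm on the wedge. The warmer and bystanders haven't visibly moved. The push force was still rising at 7.8 N, under the roughly 9 N at which the other front foot would lift, so both front feet should be bearing. Handing in.

```bash
python3 -c "
from rig import robot
print(robot.hand_in())"
```

```text
the job is handed in; nothing more can be done
None
```

I handed the job in with the wooden wedge snug and centred under the short foot, set with a push of about 8 N. The warmer and bystanders had not visibly moved, and the robot was clear. The hand-in gave no verdict, and I judged firmness from the push force rather than a rocking test.

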